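Strip a hand transfer mould for polishing

ROBOT

A 7-joint arm with a two-finger parallel gripper is mounted at the origin on the work surface. World frame = base frame: x ahead of the robot, y to its left, z up, the work surface at z = 0. Lengths are in m, angles in rad, forces in N, time in s.
With the tool pointing down it reaches from about 0.425 to 0.825 m from the base axis. Payload 3.6 kg.
Tool frame: the origin (TCP) lies midway between the tips of the shut fingers; the grasp point (between the pads) lies arm.hold_point_z behind it (arm.hold_point_z is the distance from the TCP to the grasp point, in m); y points along the fingers, x is the direction in which the jaws open and shut, and the axes are right-handed (so a half turn about y gives the same grasp; the last joint's range is limited). The gripper opens to 93 mm and grips with 3 to 60 N. Pads are 15 mm wide; open, the fingers measure 128 mm over their backs; the gripper's body (75 mm by 188 mm) begins 65 mm behind the grasp point.
Start: joints at [-1.163, 0.615, -0.013, 1.423, 0.008, 1.103, -0.04], TCP at [0.274, 0.59, 0.219] pointing down, gripper open.
Joint ranges: [-3.12, 3.12], [-0.3, 2.06], [-1.34, 1.32], [0.26, 2.42], [-1.36, 4.5], [0.01, 1.98], [-2.84, 2.84]. Speed limits (rad/s): [2.79, 2.79, 3.14, 3.14, 3.14, 3.14, 3.14].

INTERFACE

Orientations are given as a unit quaternion [w, x, y, z].
In Python, from plant import arm gives the robot as it stands. Calls block until the motion is done:
- arm.move_ptp(position, orientation): joint-space move of the TCP to a pose.
- arm.line_to(position, ori=None, feed=0.15, until_force=None): straight line of the TCP; ori=None keeps the orientation; feed is the mean speed in m/s. With until_force (N) it stops when the force on the tool has changed by that much, and returns True; else False.
- arm.move_joints(angles): joint-space move.
- arm.set_gripper(opening, grip_force=None): finger opening in m; grip_force is the grip in N (None keeps the last); returns when the fingers have stopped.
- arm.pause(seconds).
- arm.inverse_kinematics(position, orientation): joint angles nearest the present ones, or None.
- arm.get_obs(): the state.
- arm.camera(name): name is "side" or "top" or "wrist"; returns a dict with "pixels" (480x640x3 uint8, blue, green, red), "depth" (480x640 float32, m along the optical axis (not along the pixel's ray), 0 where there is no reading), "fx", "fy", "cx", "cy" (pixels), "rvec" (rotation vector, rad) and "tvec" (3), from world to camera coordinates, as OpenCV has them. Camera axes: x right, y down, z forward; pixel columns grow to the right and rows downward; lengths in m; the calibration is good to about 2 mm. A picture is of the moment at which its call begins.
A pose or a line that the arm cannot do raises arm.MotionError and nothing moves.
- arm.sign_off(): hands the job in, once; it reports no verdict.
Trained networks look in a picture, given as the dict that the camera call returned (one of the last four; its "shot" number tells which), for a name from the list of things; names that differ only in an ending like _2 or _b are one class to them, and where a whole thing is asked for, a point or a joint stands for the part that bears it (a point fixed in the world has none). Each returns a list of dicts, best first, with "p" (0 to 1); they miss things now and then, are a little off and sometimes report something else, mostly with a low value. They report only what shows in the picture. A call takes as long as a camera call. They do not tell look-alikes from the thing itself.
- arm.outline_of(picture, label): "pixels" (480x640 bool, what is visible of it).
- arm.place_of(picture, label): "at" ([x, y, z] in m, in world coordinates, good to about 4 mm: a listed point, or the origin of a listed thing).
The state is a dict: "time_s": time; "joint_positions": joint angles; "qd": joint speeds; "tau": joint torques, N m; "eef_pos": TCP position; "ee_rot": TCP orientation; "force": force on the tool from outside, world axes, zero at the start; "torque": the same for the moment, N m; "opening": finger opening in m.
Only numpy, scipy, OpenCV 4.12 (cv2) and the standard library are available. Lean on these libraries where they do the work, as an engineer would, in place of code of your own. Each camera call takes 0.05 s, during which the arm holds its last target.

TASK

Take the closed transfer mould apart from the top down and lay its four parts out, each let go, at rest and the same way up as in the mould: stand the steel plunger in the round steel dish, lay the pot plate in the middle of the two wooden battens, spanning squarely across both, lay the cavity plate in the middle of the round felt-topped polishing stand, and lay the base plate in the middle of the black granite plate, lengthwise along it. Put every part down gently, never dropped, and do not knock over the jar of polishing paste.

Things in the scene. Friction and masses are not known exactly. Their poses are not given: they have to be found in the camera images.
- plunger_head (a point): Plunger, top of the stack: plain steel, a round head 46 mm across and 20 mm high on a stem 30 mm across and 26 mm long, 0.38 kg. The point is the middle of the head, 36 mm above the stem's foot. The head rests on the pot plate's top; the stem hangs 26 mm deep in its bore, so lift it 30 mm straight up first. z up its axis.
- pot_mid (a point): Pot plate, under the plunger: aluminium block 84 mm long (its x), 54 wide (y), 40 high, 0.40 kg, flat sides, a 36 mm round bore in its top. The point is its centre, half-way up. Two dowel holes in its underside sit loosely (2 mm clearance) on 10 mm high dowels of the cavity plate: lift straight up 15 mm first.
- cavity_mid (a point): Cavity plate, under the pot plate: aluminium, 84 mm long (x), 110 over the pry ear on each end, 54 wide (y), 40 high, 0.42 kg, two round impressions on top. The sides step in to 44 wide over the upper 10 mm. Two 10 mm high brass dowels on top. The point is its block's centre, half-way up (20 mm). Sits loosely on the base plate's two dowels: lift straight up 15 mm first.
- base_mid (a point): Base plate, lowest in the stack, on the bench: aluminium, 130 mm long (x) with an open slot in each end, 54 wide (y), 40 high, 0.66 kg. The sides step in to 44 wide over the upper 10 mm. Two 10 mm high brass dowels on top. The point is its block's centre, half-way up (20 mm).
- dish_floor (a point): Round steel parts dish, fixed to the bench, place of the plunger: rim 120 mm across and 18 mm above the bench, flat floor about 94 mm across. The point is the middle of its inner floor, 4 mm above the bench; z up.
- battens_top (a point): Place of the pot plate: two light hardwood battens on a thin plywood board, fixed. Each is 18 mm wide (along x) and 84 mm long (along y); their middles are 60 mm apart in x, and the gap between them is 42 mm wide and 26 mm deep. The point is midway between them, level with their top faces, 32 mm above the bench. The plate's length goes along this x, across both battens.
- stand_top (a point): Place of the cavity plate: round cast-iron polishing stand with a grey felt top, fixed, 110 mm across, any direction of the plate will do. The point is the middle of its flat top, 50 mm above the bench; z up.
- granite_top (a point): Place of the base plate: black granite surface plate on three feet, fixed, 150 mm long (its x) by 100 mm (its y). The point is the middle of its flat top, 40 mm above the bench; the base plate's length goes along this x.
- jar_mid (a point): Bystander, not to be knocked over: small loose amber glass jar of polishing paste with a black cap, 42 mm across and 50 mm high, standing on the bench. The point is its middle, half-way up.
There are look-alikes about, which are no part of the job. Leave any green or orange look-alike of the part that bears base_mid alone.

How it is judged:
At the end, for the whole second after the job is handed in: All four right way up, level (0.08 rad), at rest on their places, heights within 4 mm: plunger within 30 mm of the dish's middle; pot, cavity and base plate within 15 mm of the middle of battens, stand and granite; pot and base plate within 15 degrees of lengthwise along their place's x (horizontal distance between plunger_head and dish_floor below 0.03 m and z of plunger_head in the frame of dish_floor between 0.032 and 0.04 m and angle between each of plunger_head, pot_mid, cavity_mid, base_mid's own z axis and vertical below 0.08 rad and linear speed of each of plunger, pot_plate, cavity_plate, base_plate below 0.02 m/s and angular speed of each of plunger, pot_plate, cavity_plate, base_plate below 0.15 rad/s and horizontal distance between pot_mid and battens_top below 0.015 m and z of pot_mid in the frame of battens_top between 0.016 and 0.024 m and angle between the x axis of pot_mid and the x axis of battens_top, either way round below 0.26 rad and horizontal distance between cavity_mid and stand_top below 0.015 m and z of cavity_mid in the frame of stand_top between 0.016 and 0.024 m and horizontal distance between base_mid and granite_top below 0.015 m and z of base_mid in the frame of granite_top between 0.016 and 0.024 m and angle between the x axis of base_mid and the x axis of granite_top, either way round below 0.26 rad); the robot touches nothing.
It fails at once if the jar of polishing paste is knocked over (angle between jar_mid's own z axis and vertical above 0.5 rad).
It fails at once if the plunger is dropped or slammed onto the dish: faster than 0.5 m/s (a fall of over 13 mm) when within 10 mm above it (linear speed of plunger above 0.5 m/s and z of plunger_head in the frame of dish_floor below 0.046 m and horizontal distance between plunger_head and dish_floor below 0.06 m).
It fails at once if the pot plate is dropped or slammed onto the battens: faster than 0.5 m/s (a fall of over 13 mm) when within 10 mm above it (linear speed of pot_plate above 0.5 m/s and z of pot_mid in the frame of battens_top below 0.03 m and horizontal distance between pot_mid and battens_top below 0.06 m).
It fails at once if the cavity plate is dropped or slammed onto the polishing stand: faster than 0.5 m/s (a fall of over 13 mm) when within 10 mm above it (linear speed of cavity_plate above 0.5 m/s and z of cavity_mid in the frame of stand_top below 0.03 m and horizontal distance between cavity_mid and stand_top below 0.06 m).
It fails at once if the base plate is dropped or slammed onto the granite plate: faster than 0.5 m/s (a fall of over 13 mm) when within 10 mm above it (linear speed of base_plate above 0.5 m/s and z of base_mid in the frame of granite_top below 0.03 m and horizontal distance between base_mid and granite_top below 0.06 m).
It also fails if it takes over 120 s, if anything falls off the work surface, if the arm or the gripper's body presses on something with over 40 N, if the wrist force passes 120 N, or if a joint passes its speed limit or range.

## Working session

There is one attempt and no reset: what is moved stays moved. The work goes in short steps, each a Python script; the robot and the scene stay as the last script left them, time stands still between calls to the robot, and variables do not carry over. Pictures are saved under pics/ and viewed, and the job is handed in when it is done.

```bash
ls; mkdir -p pics
python3 - <<'E'
from plant import arm
import cv2
o=arm.get_obs();print(o['time_s'],o['eef_pos'],o['ee_rot'],o['opening'],arm.hold_point_z,o['force'])
for n in ["side","top"]:
    p=arm.camera(n);cv2.imwrite(f"pics/{n}0.png",p['pixels']);print(n,p['fx'],p['rvec'],p['tvec'])
    for l in ["plunger_head","pot_mid","cavity_mid","base_mid","dish_floor","battens_top","stand_top","granite_top","jar_mid"]:
        print(l,[(round(r['p'],2),[round(float(v),3) for v in r['at']]) for r in arm.place_of(p,l)])
E
```

```text
pics
0.0 [0.27344971 0.58880552 0.21747301] [-0.59555234  0.59656382  0.37965902 -0.38116669] 0.09342127048783039 0.0188 [-0.19914049 -0.20662552  0.76279971]
side 484.3879750462859 [ 0.13493287 -2.86563783  1.13834011] [0.53112859 0.19799213 1.11539589]
plunger_head [(0.67, [0.661, -0.146, 0.13])]
pot_mid [(0.86, [0.659, -0.142, 0.099])]
cavity_mid [(0.59, [0.654, -0.147, 0.063])]
base_mid [(0.82, [0.543, -0.564, 0.023]), (0.75, [0.66, -0.145, 0.02]), (0.73, [0.277, -0.267, 0.019]), (0.63, [0.832, -0.171, 0.022])]
dish_floor [(0.77, [0.658, 0.164, 0.006])]
battens_top [(0.66, [0.473, -0.021, 0.033])]
stand_top [(0.73, [0.466, -0.351, 0.049])]
granite_top [(0.87, [0.454, 0.335, 0.039])]
jar_mid [(0.6, [0.451, 0.157, 0.023])]
top 602.4318426818342 [ 2.13257279 -2.13324817  0.1774254 ] [-0.0889775   0.5743337   1.71172968]
plunger_head [(0.63, [0.658, -0.146, 0.129])]
pot_mid [(0.76, [0.658, -0.143, 0.103])]
cavity_mid [(0.57, [0.658, -0.147, 0.021]), (0.44, [0.656, -0.146, 0.059])]
base_mid [(0.74, [0.274, -0.265, 0.02]), (0.62, [0.833, -0.167, 0.019]), (0.58, [0.544, -0.568, 0.019]), (0.54, [0.66, -0.144, 0.02]), (0.47, [0.453, 0.335, 0.043]), (0.23, [0.465, -0.35, 0.046])]
dish_floor [(0.6, [0.661, 0.16, 0.003])]
battens_top [(0.73, [0.471, -0.016, 0.03]), (0.64, [0.449, 0.156, 0.024])]
stand_top [(0.71, [0.464, -0.353, 0.048])]
granite_top [(0.94, [0.453, 0.335, 0.04])]
jar_mid [(0.49, [0.449, 0.155, 0.026])]
```

View pictures.

View pics/side0.png

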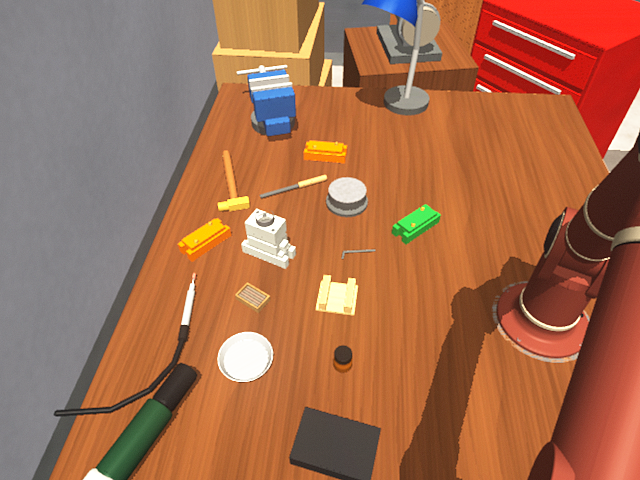

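View pics/top0.png

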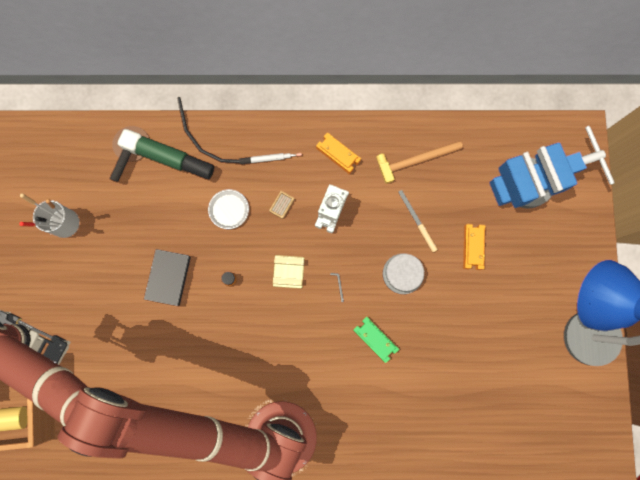

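The stack is at top-picture (332,208) and side-picture (267,238): bare aluminium with the plunger on top. The look-alikes of the base plate are orange at top (339,152), orange at (475,246) and green at (376,339). They stand alone and are coloured, so the stack's bare base at (0.66,-0.145) is the one meant. Next I'll get the yaw angles and an enlarged crop.

```bash
cat > h.py <<'E'
from plant import arm
import cv2, numpy as np
from scipy.spatial.transform import Rotation as R
def cloud(p):
    d=p['depth'];v,u=np.mgrid[0:480,0:640]
    c=np.stack([(u-p['cx'])/p['fx']*d,(v-p['cy'])/p['fy']*d,d],-1)
    Rm=cv2.Rodrigues(np.array(p['rvec'],float))[0]
    w=(c-np.array(p['tvec']).ravel())@Rm
    w[d<=0]=np.nan
    return w
def rect(w,c,r,z0,z1):
    m=(np.hypot(w[...,0]-c[0],w[...,1]-c[1])<r)&(w[...,2]>z0)&(w[...,2]<z1)
    P=w[m].astype(np.float32)
    (cx,cy),(a,b),t=cv2.minAreaRect(P[:,:2]*1000)
    if a<b:a,b,t=b,a,t+90
    t=(t+90)%180-90
    return dict(n=len(P),c=(round(cx/1000,4),round(cy/1000,4)),size=(round(a,1),round(b,1)),long_deg=round(t,1),z=round(float(np.median(P[:,2])),4))
def quat(yaw): # tool down, tool x (jaw) at yaw in world
    x=np.array([np.cos(yaw),np.sin(yaw),0]);z=np.array([0,0,-1.]);y=np.cross(z,x)
    q=R.from_matrix(np.stack([x,y,z],1)).as_quat();return [q[3],q[0],q[1],q[2]]
E
python3 - <<'E'
from h import *
p=arm.camera("top");w=cloud(p);np.save('w.npy',w)
for n,c,r,z0,z1 in [("pot",(.659,-.144),.09,.11,.126),("head",(.659,-.144),.05,.132,.15),("cav",(.659,-.144),.09,.055,.126),("base",(.659,-.144),.09,.025,.126),("granite",(.453,.335),.12,.03,.05),("battens",(.472,-.018),.08,.025,.04),("stand",(.465,-.352),.08,.04,.06),("dish",(.66,.162),.08,.012,.03),("jar",(.45,.156),.04,.04,.06)]:
    print(n,rect(w,c,r,z0,z1))
a=cv2.resize(p['pixels'][165:255,280:400],None,fx=6,fy=6,interpolation=cv2.INTER_CUBIC)
cv2.imwrite('pics/crop.png',a)
E
```

```text
pot {'n': 396, 'c': (0.6584, -0.1462), 'size': (86.1, 54.5), 'long_deg': -21.9, 'z': 0.1192}
head {'n': 46, 'c': (0.6572, -0.1469), 'size': (43.1, 42.6), 'long_deg': -2.5, 'z': 0.1399}
cav {'n': 611, 'c': (0.6535, -0.1444), 'size': (100.8, 54.7), 'long_deg': -22.5, 'z': 0.1158}
base {'n': 730, 'c': (0.6576, -0.1459), 'size': (131.7, 54.7), 'long_deg': -21.7, 'z': 0.1129}
granite {'n': 1769, 'c': (0.4528, 0.3349), 'size': (150.8, 103.0), 'long_deg': -11.7, 'z': 0.0393}
battens {'n': 338, 'c': (0.4721, -0.0176), 'size': (83.2, 79.7), 'long_deg': 87.0, 'z': 0.0318}
stand {'n': 1041, 'c': (0.4655, -0.3554), 'size': (104.7, 103.6), 'long_deg': -48.0, 'z': 0.0495}
dish {'n': 243, 'c': (0.6594, 0.1636), 'size': (117.8, 117.1), 'long_deg': 48.0, 'z': 0.0159}
jar {'n': 136, 'c': (0.4492, 0.1563), 'size': (36.3, 36.0), 'long_deg': -82.0, 'z': 0.049}
```

View pics/crop.png

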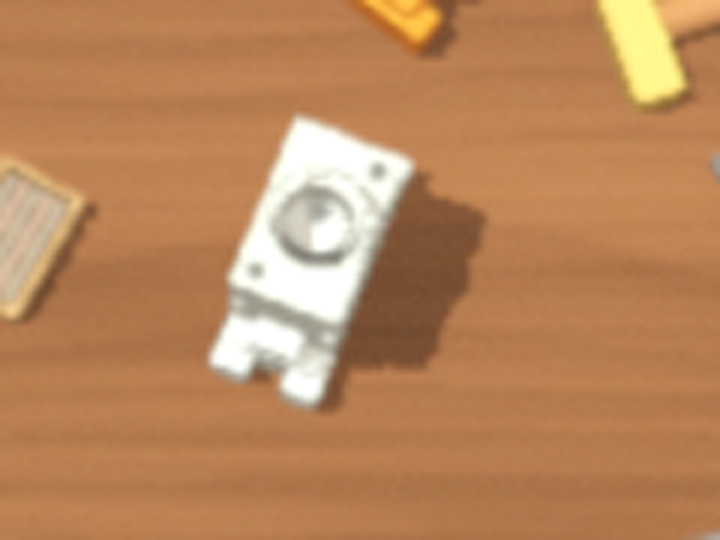

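The crop confirms it. The bare aluminium stack has its plunger dome at crop (318,225) and slotted base ends at (270,380), with its length at -22°. The nearest orange look-alike only enters at crop (405,20) and is separate. The granite length lies at -11.7° and the battens' x at -3°. I'll pick up the plunger first.

```bash
cat >> h.py <<'E'
HI=0.28
def bestyaw(xy,yaw):
    q0=np.array(arm.get_obs()['joint_positions']);best=None
    for k in (-1,0,1):
        y=yaw+k*np.pi
        j=arm.inverse_kinematics([*xy,HI],quat(y))
        j2=arm.inverse_kinematics([*xy,0.12],quat(y))
        if j is None or j2 is None: continue
        c=np.abs(np.array(j)-q0).max()
        if best is None or c<best[0]: best=(c,y,j)
    assert best is not None,"no IK"
    return best[1]
def above(xy,deg):
    y=bestyaw(xy,np.radians(deg));q=quat(y);arm.move_ptp([*xy,HI],q);return q
def pick(xy,deg,z,lift=0.05,force=30,dq=None):
    q=above(xy,deg)
    arm.line_to([*xy,z+.03],feed=.15)
    hit=arm.line_to([*xy,z],feed=.04,until_force=6)
    e=arm.get_obs()['eef_pos'];print('pick hit',hit,e)
    op=arm.set_gripper(0,force);o=arm.get_obs();print('opening',o['opening'])
    arm.line_to([*xy,e[2]+lift],feed=.06)
    arm.line_to([*xy,HI],feed=.2)
    o=arm.get_obs();print('held',o['opening'],np.round(o['force'],2),o['time_s']);return e[2]
def place(xy,deg,z,open_to):
    q=above(xy,deg)
    arm.pause(.2)
    arm.line_to([*xy,z+.02],feed=.15)
    arm.pause(.2)
    hit=arm.line_to([*xy,z-.004],feed=.025,until_force=3)
    o=arm.get_obs();print('place hit',hit,o['eef_pos'],'expected z',z,np.round(o['force'],2))
    arm.pause(.2)
    arm.set_gripper(open_to)
    arm.pause(.2)
    e=arm.get_obs()['eef_pos']
    arm.line_to([*xy,e[2]+.06],feed=.08);arm.line_to([*xy,HI],feed=.2)
    print('t',arm.get_obs()['time_s'])
def look(name,c,r,zs,pic):
    p=arm.camera(name);w=cloud(p);cv2.imwrite(f'pics/{pic}.png',p['pixels'])
    for z0,z1 in zs: print(rect(w,c,r,z0,z1))
    return p,w
E
python3 - <<'E'
from h import *
arm.set_gripper(.09)
z=pick((.6578,-.1465),68,.1235,force=25)
p=arm.camera('wrist');cv2.imwrite('pics/w1.png',p['pixels'])
p=arm.camera('side');cv2.imwrite('pics/s1.png',p['pixels'])
E
```

```text
pick hit False [ 0.65774451 -0.14669781  0.12372852]
opening 0.053955410590197816
held 0.05334269526265396 [ 0.    0.17 -7.86] 8.6417
```

View pics/s1.png

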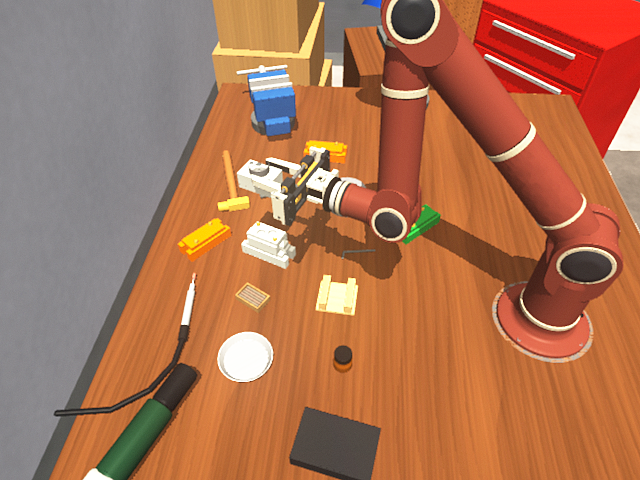

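View pics/w1.png

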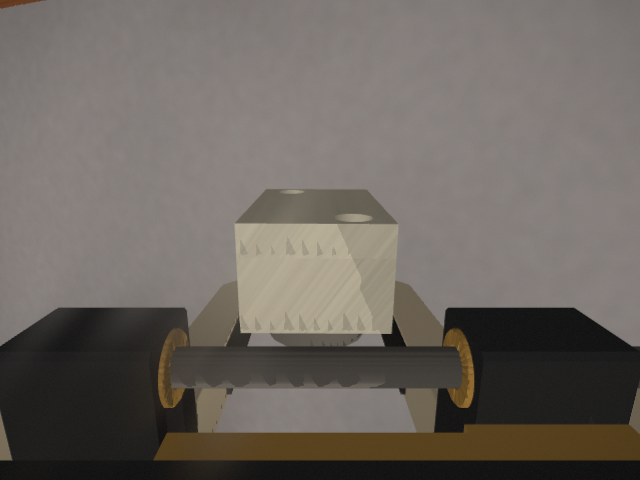

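The pictures show a mistake of mine: the tool's y axis runs along the fingers, but I pointed z down. The gripper is horizontal at side (310,185) and pinches the pot plate's upper edge. It has lifted the pot with the plunger still in it, at side (262,178). The cavity and base are still standing at (268,243). I'll check whether the pot is level before putting it straight back.

Run:
```python
from h import *
o=arm.get_obs();print(o['eef_pos'],o['ee_rot'],o['joint_positions'])
for cam in ['top','side']:
    p=arm.camera(cam);w=cloud(p)
    m=(np.hypot(w[...,0]-.66,w[...,1]+.146)<.07)&(w[...,2]>.262)&(w[...,2]<.29)
    P=w[m];
    u=np.array([np.cos(np.radians(-22)),np.sin(np.radians(-22))])
    s=(P[:,:2]-[.658,-.1465])@u; t=(P[:,:2]-[.658,-.1465])@[-u[1],u[0]]
    print(cam,len(P))
    for a in np.arange(-.07,.08,.01):
        k=(s>a)&(s<a+.01)
        if k.sum()>3: print(round(a,3),k.sum(),np.round(np.percentile(P[k,2],[5,25,50,75,95]),4),np.round([t[k].min(),t[k].max()],3))
    if cam=='top':
        c=p['pixels'][130:250,270:400]
    else: c=p['pixels'][130:290,200:360]
    cv2.imwrite(f'pics/c_{cam}.png',cv2.resize(c,None,fx=4,fy=4,interpolation=cv2.INTER_CUBIC)[:600])
    # cavity stack below
    print(rect(w,(.66,-.146),.09,.07,.1))
```

```text
[ 0.65760884 -0.14649689  0.2776473 ] [-0.00121602  0.82905577  0.559162   -0.00170347] [ 0.25234342  0.79285579 -0.35141217  2.41884931  2.76628437  1.69478603
 -1.35321923]
top 763
-0.06 37 [0.2792 0.2833 0.2855 0.2882 0.2896] [-0.044  0.042]
-0.05 72 [0.2674 0.2723 0.2827 0.2863 0.289 ] [-0.044  0.042]
-0.04 119 [0.2685 0.2729 0.2758 0.2827 0.2882] [-0.043  0.04 ]
-0.03 128 [0.269  0.2732 0.2768 0.2841 0.2886] [-0.043  0.04 ]
-0.02 90 [0.2697 0.2753 0.2816 0.2864 0.2893] [-0.042  0.04 ]
-0.01 51 [0.2691 0.2753 0.2834 0.2867 0.2888] [-0.042  0.038]
0.0 34 [0.2655 0.2693 0.2725 0.2759 0.2808] [-0.03   0.027]
0.01 56 [0.2667 0.2707 0.2729 0.2752 0.2801] [-0.028  0.026]
0.02 77 [0.2677 0.2713 0.2732 0.2755 0.2792] [-0.028  0.026]
0.03 79 [0.2685 0.2709 0.2734 0.275  0.2787] [-0.027  0.026]
0.04 18 [0.2675 0.2684 0.2708 0.2728 0.2765] [-0.025  0.022]
{'n': 165, 'c': (0.6325, -0.1331), 'size': (46.2, 41.1), 'long_deg': 75.5, 'z': 0.0788}
side 983
-0.07 7 [0.2685 0.2729 0.2758 0.2821 0.2864] [-0.03   0.031]
-0.06 63 [0.2715 0.2777 0.2848 0.2864 0.2881] [-0.041  0.046]
-0.05 141 [0.2641 0.2711 0.276  0.2856 0.2875] [-0.043  0.045]
-0.04 135 [0.2717 0.2738 0.2765 0.2853 0.2881] [-0.042  0.045]
-0.03 165 [0.272  0.2738 0.2787 0.2852 0.2882] [-0.043  0.044]
-0.02 120 [0.2717 0.2763 0.2836 0.2861 0.2887] [-0.04   0.044]
-0.01 68 [0.273  0.2793 0.2846 0.2859 0.2891] [-0.041  0.041]
0.0 55 [0.2645 0.2691 0.2726 0.2746 0.2874] [-0.026  0.031]
0.01 61 [0.2645 0.2691 0.2714 0.2737 0.2796] [-0.019  0.029]
0.02 74 [0.2657 0.2716 0.2728 0.2738 0.2755] [-0.027  0.03 ]
0.03 76 [0.2661 0.2717 0.2729 0.2738 0.2752] [-0.025  0.029]
0.04 18 [0.2703 0.2717 0.2725 0.2731 0.2734] [-0.027  0.029]
{'n': 523, 'c': (0.6585, -0.1435), 'size': (86.2, 53.1), 'long_deg': -22.6, 'z': 0.0786}
```

View pics/c_top.png

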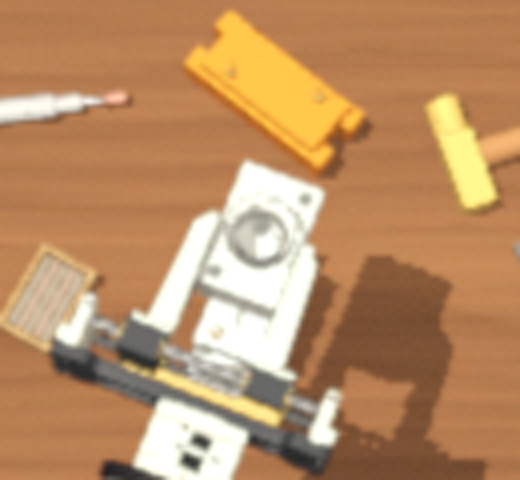

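View pics/c_side.png

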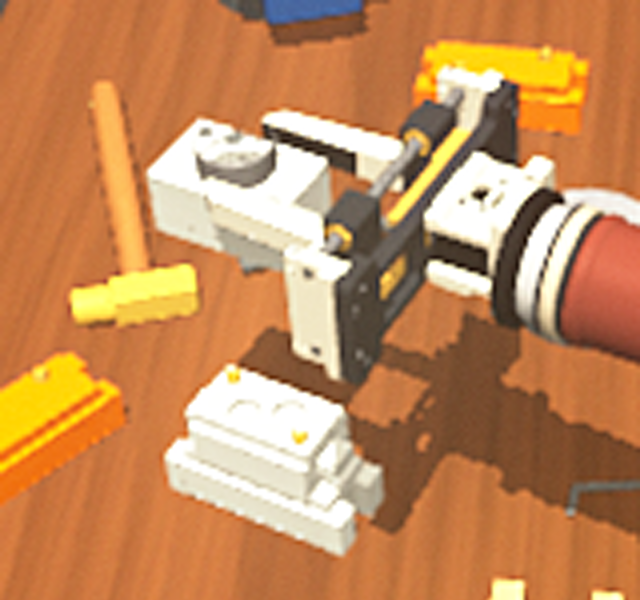

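The pot top reads an even z of 0.273 along its length, so it's level and only about 1 mm off in the grip. I'll lower it straight back onto the dowels, guarded, then redo the grasp with the right tool axis.

Run:
```python
from h import *
arm.line_to([.65774,-.1467,.145],feed=.12);arm.pause(.3)
f0=arm.get_obs()['force']
hit=arm.line_to([.65774,-.1467,.1225],feed=.02,until_force=3)
o=arm.get_obs();print(hit,o['eef_pos'],o['force'],f0,o['time_s'])
p=arm.camera('side');c=p['pixels'][180:280,220:340];cv2.imwrite('pics/s2.png',cv2.resize(c,None,fx=6,fy=6,interpolation=cv2.INTER_CUBIC))
```

```text
True [ 0.65782405 -0.14618461  0.12368542] [-1.14306777  1.19255244  4.25199798] [ 0.22847367  0.07215557 -6.8901709 ] 11.4333
```

View pics/s2.png

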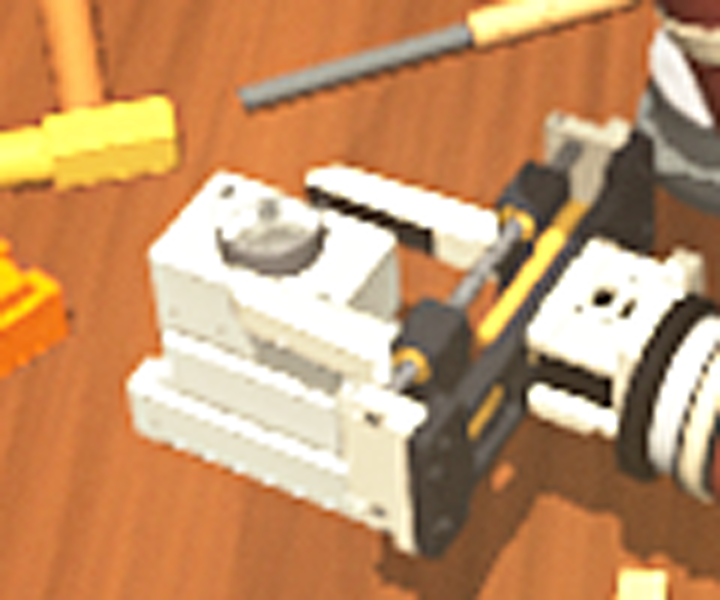

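The plate is seated again at the pick height, z 0.1237. I'll open, lift straight clear, and correct the tool axis so that y points down.

```bash
python3 - <<'E'
s=open('h.py').read()
s=s.replace("z=np.array([0,0,-1.]);y=np.cross(z,x)","y=np.array([0,0,-1.]);z=np.cross(x,y)")
open('h.py','w').write(s)
E
python3 - <<'E'
from h import *
arm.set_gripper(.09);arm.pause(.2)
x,y,z=arm.get_obs()['eef_pos']
arm.line_to([x,y,z+.08],feed=.08);arm.line_to([x,y,.30],feed=.2)
r=R.from_quat(np.roll(quat(0.3),-1)).as_matrix();print(r.round(2))
q0=[0.5956,.5966,.3797,-.3812];print(R.from_quat(np.roll([-.59555,.59656,.37966,-.38117],-1)).as_matrix().round(2))
for n,xy,d in [("stk",(.6578,-.1465),68),("dish",(.6594,.1630),68),("bat",(.472,-.0176),87),("stand",(.4655,-.353),68),("gran",(.453,.335),78.3)]:
    for k in (-180,0):
        for zz in (.28,.01):
            j=arm.inverse_kinematics([*xy,zz],quat(np.radians(d+k)));print(n,k,zz,None if j is None else np.round(j,2))
p=arm.camera('side');cv2.imwrite('pics/s3.png',p['pixels'])
E
```

```text
[[ 0.96  0.   -0.3 ]
 [ 0.3   0.    0.96]
 [ 0.   -1.    0.  ]]
[[ 0.42 -0.   -0.91]
 [ 0.91 -0.    0.42]
 [-0.   -1.   -0.  ]]
stk -180 0.28 [ 0.69  0.83 -1.15  1.23  0.74  1.51 -2.31]
stk -180 0.01 [ 0.72  1.18 -1.15  1.51  1.12  1.21 -2.58]
stk 0 0.28 [ 0.69  0.83 -1.15  1.23  0.74  1.51  0.84]
stk 0 0.01 [ 0.72  1.18 -1.15  1.51  1.12  1.21  0.57]
dish -180 0.28 [ 0.22  0.84 -1.15  1.21  0.75  1.52 -2.76]
dish -180 0.01 [ 0.03  0.96 -0.58  1.5   0.63  0.88 -2.72]
dish 0 0.28 [ 0.13  0.75 -0.87  1.21  0.55  1.42  0.51]
dish 0 0.01 [ 0.13  1.02 -0.79  1.49  0.82  0.98  0.29]
bat -180 0.28 [ 0.77  0.48 -1.15  1.8   0.47  1.18 -2.15]
bat -180 0.01 [ 0.66  1.   -1.13  2.1   1.21  0.95 -2.82]
bat 0 0.28 [ 0.76  0.47 -1.14  1.8   0.46  1.18  0.99]
bat 0 0.01 [ 0.67  1.02 -1.15  2.1   1.22  0.97  0.32]
stand -180 0.28 [ 1.23  0.68 -1.15  1.51  0.63  1.36 -1.92]
stand -180 0.01 [ 1.22  1.1  -1.15  1.79  1.15  1.1  -2.32]
stand 0 0.28 [ 1.23  0.68 -1.15  1.51  0.63  1.36  1.22]
stand 0 0.01 [ 1.22  1.1  -1.15  1.79  1.15  1.1   0.82]
gran -180 0.28 [-0.2   0.52 -0.77  1.57  0.38  1.21 -2.81]
gran -180 0.01 [-0.55  0.77 -0.2   1.86  0.28  0.54 -2.71]
gran 0 0.28 [-0.22  0.51 -0.73  1.57  0.35  1.2   0.35]
gran 0 0.01 [-0.08  1.04 -1.07  1.85  1.11  1.   -0.28]
```

View pics/s3.png

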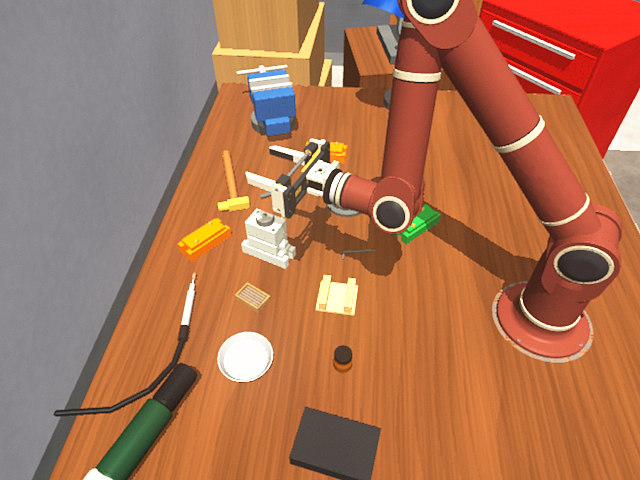

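The stack is restored at side (266,240), with the plunger still in the pot. Next I'll go to a neutral elbow posture with the tool pointing down and do the real plunger grasp.

Run:
```python
from h import *
q=np.array(arm.get_obs()['joint_positions'])
q[1]-=.35;arm.move_joints(list(q))
print(arm.get_obs()['eef_pos'])
arm.move_joints([.219,.5,0,1.35,0,1.29,.6])
o=arm.get_obs();print(o['eef_pos'],o['time_s'],R.from_quat(np.roll(o['ee_rot'],-1)).as_matrix().round(2))
for n,xy,d in [("stk",(.6578,-.1465),68),("dish",(.6594,.1630),68),("bat",(.472,-.0176),87),("stand",(.4655,-.353),68),("gran",(.453,.335),78.3)]:
    for k in (-180,0):
      for zz in (.28,.03):
        j=arm.inverse_kinematics([*xy,zz],quat(np.radians(d+k)));print(n,k,zz,None if j is None else np.round(j,2))
p,w=look('top',(0,0),1,[],'t4')
print(rect(w,(.659,-.144),.09,.11,.126),rect(w,(.659,-.144),.05,.132,.15))
cv2.imwrite('pics/s4.png',arm.camera('side')['pixels'])
```

```text
[ 0.60514751 -0.12798256  0.5237538 ]
[ 0.60203501 -0.15657494  0.3166563 ] 17.7833 [[ 0.93 -0.   -0.37]
 [ 0.37 -0.    0.93]
 [-0.   -1.   -0.  ]]
stk -180 0.28 [-0.1   0.66  0.57  1.26 -0.35  1.32 -1.5 ]
stk -180 0.03 [-0.07  0.91  0.49  1.53 -0.52  0.84 -1.35]
stk 0 0.28 [ 0.29  0.62 -0.19  1.24  0.12  1.29  1.28]
stk 0 0.03 [ 0.26  0.86 -0.14  1.52  0.15  0.78  1.25]
dish -180 0.28 [-0.54  0.67  0.53  1.24 -0.33  1.32 -1.98]
dish -180 0.03 [-0.53  0.91  0.48  1.51 -0.51  0.85 -1.82]
dish 0 0.28 [-0.16  0.63 -0.22  1.22  0.14  1.3   0.81]
dish 0 0.03 [-0.19  0.87 -0.16  1.5   0.18  0.79  0.77]
bat -180 0.28 [-0.34  0.29  0.43  1.83 -0.14  1.05 -1.47]
bat -180 0.03 [-0.21  0.67  0.3   2.12 -0.46  0.42 -1.17]
bat 0 0.28 [ 0.22  0.29 -0.3   1.81  0.1   1.05  1.4 ]
bat 0 0.03 [ 0.11  0.66 -0.18  2.11  0.29  0.4   1.22]
stand -180 0.28 [ 0.25  0.51  0.59  1.54 -0.29  1.18 -1.06]
stand -180 0.03 [ 0.36  0.79  0.42  1.81 -0.5   0.65 -0.89]
stand 0 0.28 [ 0.71  0.46 -0.15  1.53  0.07  1.16  1.73]
stand 0 0.03 [ 0.7   0.76 -0.13  1.79  0.16  0.6   1.65]
gran -180 0.28 [-0.89  0.44  0.33  1.59 -0.15  1.14 -2.3 ]
gran -180 0.03 [-0.91  0.76  0.37  1.86 -0.46  0.6  -2.02]
gran 0 0.28 [-0.42  0.45 -0.4   1.58  0.18  1.15  0.51]
gran 0 0.03 [-0.5   0.75 -0.28  1.85  0.35  0.59  0.37]
{'n': 0, 'c': (0.0, 0.0), 'size': (0.0, 0.0), 'long_deg': 0.0, 'z': nan} {'n': 0, 'c': (0.0, 0.0), 'size': (0.0, 0.0), 'long_deg': 0.0, 'z': nan}
  return _methods._mean(a, axis=axis, dtype=dtype,
  ret = ret.dtype.type(ret / rcount)
```

View pics/s4.png

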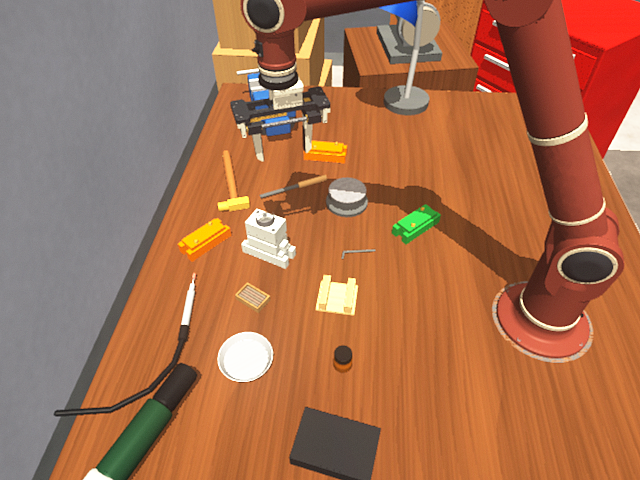

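The tool now points down and the stack is unchanged. This is the plunger grasp.

Run:
```python
from h import *
z=pick((.6576,-.1462),68,.1235,force=25)
cv2.imwrite('pics/s5.png',arm.camera('side')['pixels'])
```

```text
pick hit False [ 0.65785582 -0.14623061  0.1237375 ]
opening 0.04552421758296859
held 0.04550662322561309 [-0.61  0.38 -4.51] 22.9083
```

View pics/s5.png

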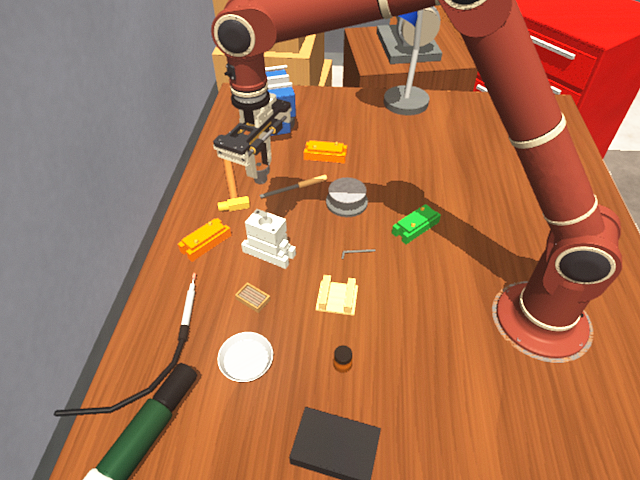

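The plunger alone is held (46 mm opening, 4.5 N), and the pot is left with an open bore. I'll place it in the dish, then pick the pot.

Run:
```python
from h import *
place((.6595,.1632),68,.0337,.09)
p=arm.camera('side');cv2.imwrite('pics/s6.png',p['pixels'])
print(arm.place_of(p,'plunger_head'),arm.place_of(p,'pot_mid'))
q=above((.6,-.02),68) if False else None
w=cloud(p);print(rect(w,(.66,-.146),.09,.112,.126))
w=cloud(arm.camera('top'));print(rect(w,(.66,-.146),.09,.112,.126))
```

```text
place hit True [0.65924615 0.16307372 0.03349676] expected z 0.0337 [ 0.57 -0.46  6.15]
t 30.225
[{'at': [0.4656, -0.3521, 0.0487], 'p': 0.75}, {'at': [0.6644, 0.158, 0.0403], 'p': 0.66}] [{'at': [0.6566, -0.1448, 0.0991], 'p': 0.91}]
{'n': 295, 'c': (0.6453, -0.1399), 'size': (60.3, 57.8), 'long_deg': -23.7, 'z': 0.1188}
{'n': 421, 'c': (0.6582, -0.1471), 'size': (85.4, 54.0), 'long_deg': -21.8, 'z': 0.1196}
```

View pics/s6.png

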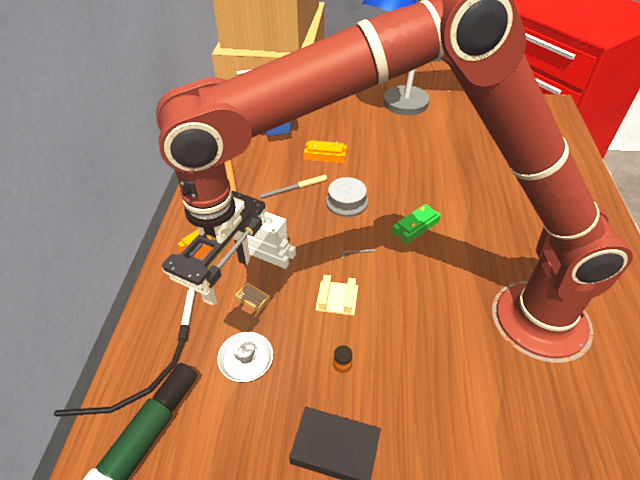

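The plunger is standing in the dish at side (245,352), seated by contact at the expected height. Now the pot plate.

Run:
```python
from h import *
z=pick((.6582,-.1468),68.1,.0845,force=35)
cv2.imwrite('pics/s7.png',arm.camera('side')['pixels'])
```

```text
pick hit False [ 0.65844698 -0.14684394  0.08468187]
opening 0.054105249441802734
held 0.05394215669015951 [-0.67  0.22 -4.84] 36.2833
```

View pics/s7.png

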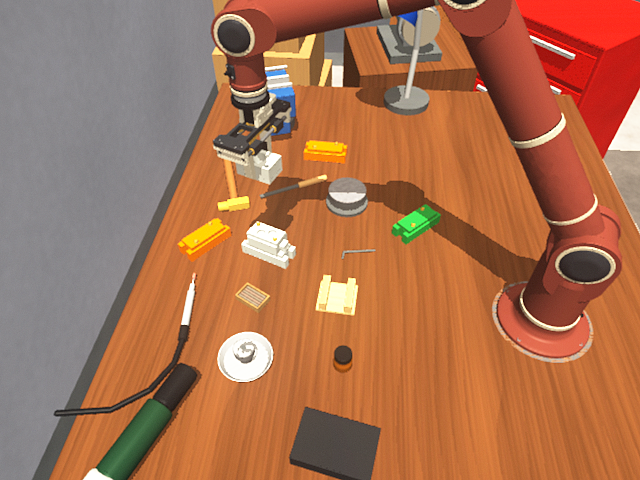

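The pot alone is held (54 mm opening), and the cavity's dowels show at side (263,235). I'll place it on the battens.

Run:
```python
from h import *
place((.472,-.0178),87,.0367,.09)
q=above((.6,-.30),68)
p=arm.camera('side');cv2.imwrite('pics/s8.png',p['pixels']);w=cloud(p);print(rect(w,(.472,-.018),.07,.062,.08))
print(arm.place_of(p,'pot_mid'),arm.place_of(p,'cavity_mid'))
p=arm.camera('top');w=cloud(p);
for a in [((.472,-.018),.07,.062,.08),((.66,-.146),.08,.072,.086),((.66,-.146),.09,.055,.086),((.66,-.146),.09,.02,.086)]:
  try: print(rect(w,*a))
  except Exception as e: print(e)
cv2.imwrite('pics/t8.png',p['pixels']);print(arm.get_obs()['time_s'])
```

```text
place hit True [ 0.47183402 -0.017779    0.03639108] expected z 0.0367 [ 0.97 -0.06  4.72]
t 43.1917
{'n': 656, 'c': (0.4716, -0.0169), 'size': (83.9, 57.5), 'long_deg': -3.5, 'z': 0.071}
[{'at': [0.474, -0.0162, 0.0538], 'p': 0.79}] [{'at': [0.6552, -0.1454, 0.0627], 'p': 0.83}]
{'n': 427, 'c': (0.4717, -0.0185), 'size': (84.6, 54.4), 'long_deg': -2.9, 'z': 0.0714}
{'n': 385, 'c': (0.6602, -0.1475), 'size': (90.5, 52.7), 'long_deg': -20.0, 'z': 0.0786}
{'n': 593, 'c': (0.659, -0.1466), 'size': (112.4, 54.1), 'long_deg': -22.2, 'z': 0.0752}
{'n': 757, 'c': (0.6578, -0.1462), 'size': (130.8, 54.1), 'long_deg': -22.1, 'z': 0.0722}
44.575
```

View pics/s8.png

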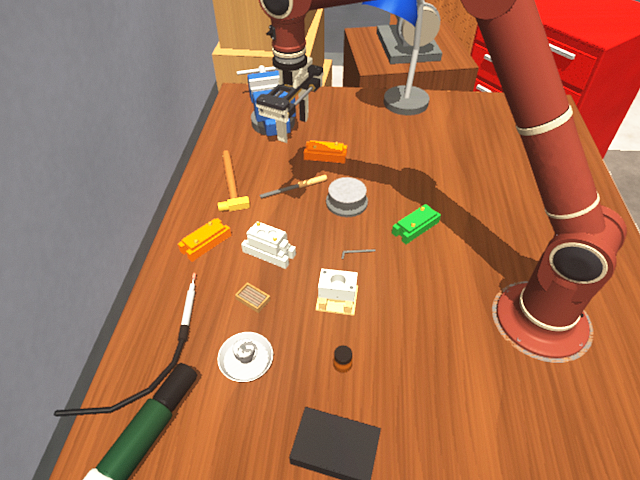

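View pics/t8.png

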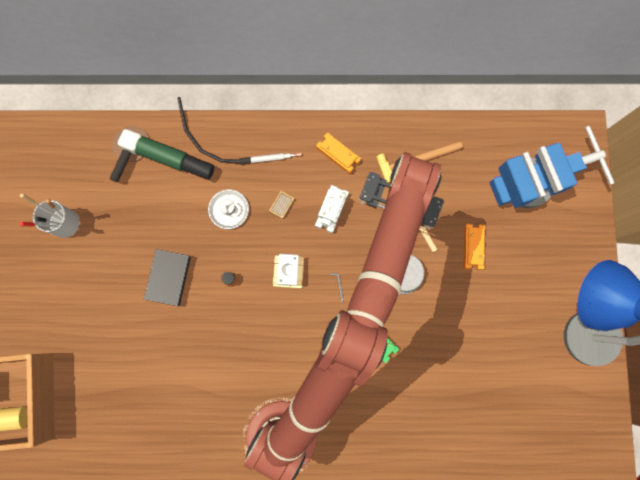

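The pot spans the battens squarely (side (338,287), -2.9°, centre within 1 mm). The cavity and base are still at side (268,245). Now the cavity plate, gripped below its step.

Run:
```python
from h import *
z=pick((.6585,-.1465),67.9,.0428,force=35)
cv2.imwrite('pics/s9.png',arm.camera('side')['pixels'])
```

```text
pick hit False [ 0.6587525  -0.14654664  0.04299524]
opening 0.05362769861665953
held 0.053773938018849735 [-0.21 -0.07 -4.5 ] 50.4417
```

View pics/s9.png

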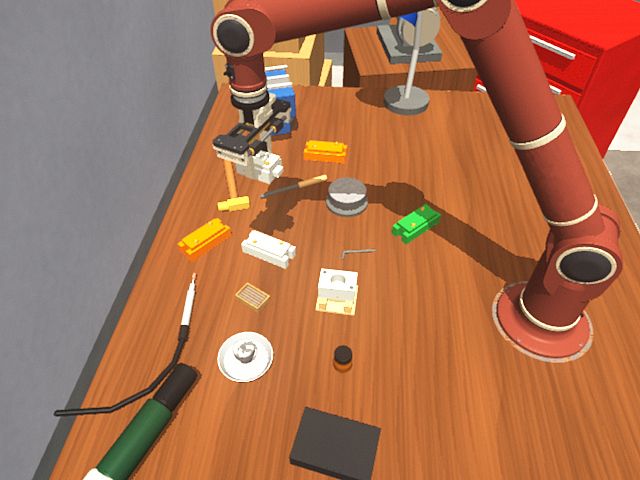

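The cavity alone is held, and the base stays at (268,248). I'll place it on the stand.

Run:
```python
from h import *
place((.4655,-.353),68,.053,.09)
q=above((.6,.0),68)
p=arm.camera('side');cv2.imwrite('pics/s10.png',p['pixels'])
print(arm.place_of(p,'cavity_mid'),arm.place_of(p,'base_mid'))
p=arm.camera('top');w=cloud(p)
for a in [((.4655,-.353),.08,.083,.105),((.66,-.146),.09,.02,.06),((.453,.335),.12,.035,.05)]: print(rect(w,*a))
cv2.imwrite('pics/t10.png',p['pixels']);print(arm.get_obs()['time_s'])
```

```text
place hit True [ 0.46529108 -0.35283266  0.05273153] expected z 0.053 [-0.3  -0.49  6.15]
t 57.3417
[{'at': [0.462, -0.3562, 0.0712], 'p': 0.78}] [{'at': [0.2724, -0.2679, 0.0193], 'p': 0.88}, {'at': [0.5431, -0.5662, 0.0215], 'p': 0.78}, {'at': [0.8319, -0.1679, 0.0202], 'p': 0.72}, {'at': [0.6558, -0.1399, 0.0184], 'p': 0.6}]
{'n': 428, 'c': (0.4654, -0.3526), 'size': (85.5, 54.0), 'long_deg': -21.3, 'z': 0.0893}
{'n': 738, 'c': (0.6579, -0.1463), 'size': (131.7, 54.2), 'long_deg': -22.2, 'z': 0.0382}
{'n': 1478, 'c': (0.4527, 0.3349), 'size': (149.7, 102.0), 'long_deg': -10.7, 'z': 0.0402}
58.95
```

View pics/s10.png

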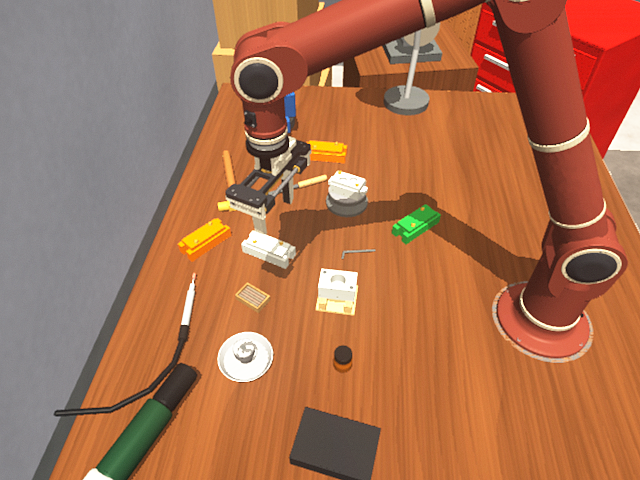

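View pics/t10.png

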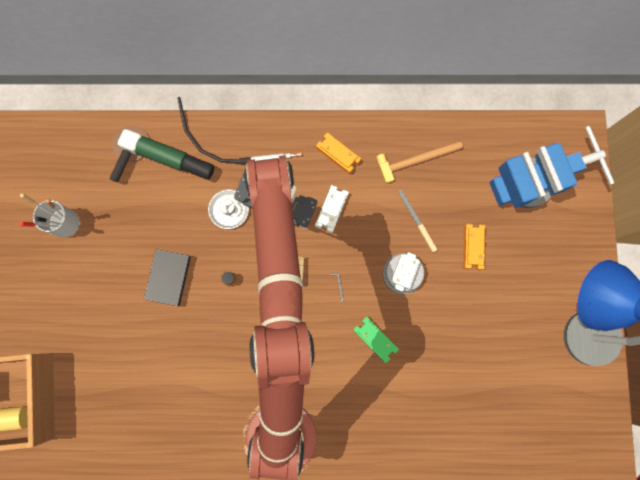

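The cavity sits centred on the stand (side (347,184), offset under 1 mm, height right). The bare base plate is alone at top (332,209), 132 mm long, and the orange one at (339,152) stays untouched. Now the base plate.

Run:
```python
from h import *
z=pick((.6578,-.1463),67.9,.0033,force=45)
cv2.imwrite('pics/s11.png',arm.camera('side')['pixels'])
```

```text
pick hit False [ 0.65803664 -0.14631095  0.00346702]
opening 0.0538730525356899
held 0.05395290534239944 [ 0.01 -0.08 -8.31] 65.25
```

View pics/s11.png

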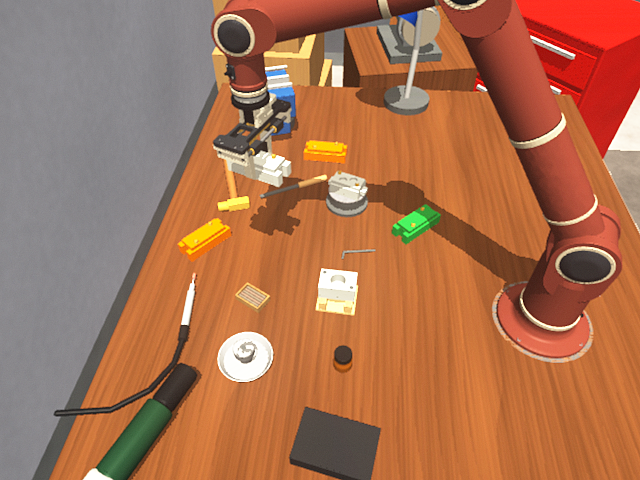

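The base is held level at side (260,165). I'll place it on the granite, whose length is at about -11.5°, so the jaws go at 78.5°.

Run:
```python
from h import *
place((.4528,.3349),78.6,.0435,.09)
arm.line_to([.4528,.3349,.33])
q=above((.60,.0),68)
p=arm.camera('side');cv2.imwrite('pics/s12.png',p['pixels'])
for n in ['plunger_head','pot_mid','cavity_mid','jar_mid']: print(n,arm.place_of(p,n)[:2])
p=arm.camera('top');w=cloud(p)
for a in [((.4655,-.353),.08,.083,.105),((.453,.335),.1,.072,.096),((.66,.163),.05,.04,.06),((.45,.156),.04,.04,.06)]: print(rect(w,*a))
cv2.imwrite('pics/t12.png',p['pixels']);o=arm.get_obs();print(o['time_s'],o['eef_pos'])
```

```text
place hit True [0.45260566 0.33472722 0.04320214] expected z 0.0435 [-0.17  0.03  5.98]
t 73.0583
plunger_head [{'at': [0.6625, 0.1596, 0.0406], 'p': 0.6}]
pot_mid [{'at': [0.4751, -0.0145, 0.0507], 'p': 0.9}]
cavity_mid [{'at': [0.4624, -0.3507, 0.0716], 'p': 0.96}]
jar_mid []
{'n': 412, 'c': (0.4682, -0.3538), 'size': (91.8, 53.3), 'long_deg': -22.3, 'z': 0.0889}
{'n': 625, 'c': (0.4533, 0.3319), 'size': (127.1, 53.9), 'long_deg': -10.9, 'z': 0.0791}
{'n': 39, 'c': (0.6573, 0.1622), 'size': (44.8, 42.0), 'long_deg': -82.2, 'z': 0.0487}
{'n': 137, 'c': (0.449, 0.1551), 'size': (36.5, 34.9), 'long_deg': 86.8, 'z': 0.0497}
75.225 [0.59998538 0.00099453 0.28019299]
```

View pics/s12.png

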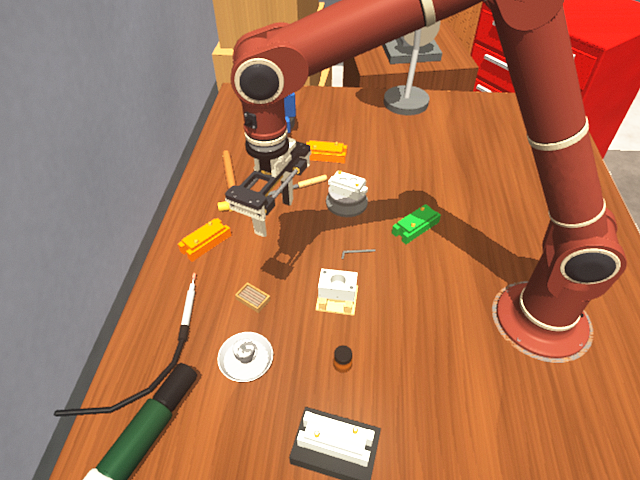

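View pics/t12.png

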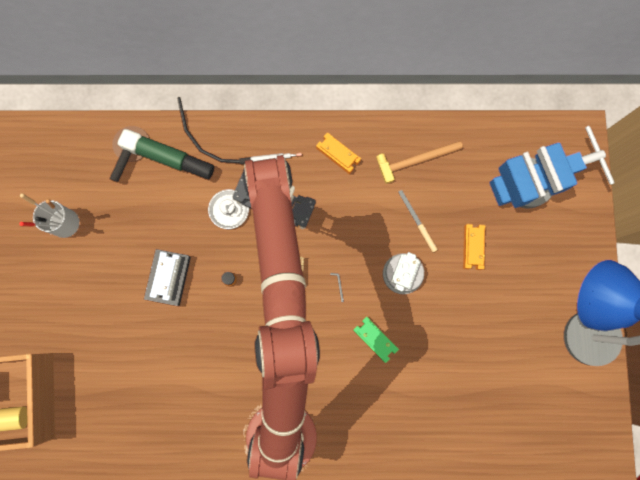

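All four parts are on their places: plunger at side (245,352), pot at (338,287), cavity at (347,184) and base at (337,438). The jar stands at (343,357), and the arm is clear. I'll hand in now.

Run:
```python
from plant import arm
arm.pause(.5);print(arm.get_obs()['time_s']);print(arm.sign_off())
```

```text
75.725
the job is handed in; nothing more can be done
None
```

I took the mould apart and laid out all four parts on their places, then handed the job in at 75.7 s. The sign-off reports no verdict. Every part was lowered slowly until contact, and each touched down within 0.4 mm of the expected height.

**Mistake along the way:** my first grasp used the wrong tool axis, so the gripper came in horizontally. It lifted the pot plate with the plunger still in it. I lowered both straight back onto the dowels, checked they were seated, and restarted with the correct axis. After that the order was plunger, pot, cavity, base.

**Last checks from the pictures:**

| Part | Distance from middle of its place | Other readings |
|---|---|---|
| Plunger | about 2.5 mm (dish) | standing upright |
| Pot plate | about 1 mm (battens) | -2.9°, against about -3° for the battens |
| Cavity plate | about 1 mm (stand) | top at about 0.089 m, as expected |
| Base plate | about 3 mm (granite) | along the granite to within about 1° |

The jar was still upright, the gripper was clear of everything, and the coloured look-alikes were not touched.

**Checks that disagreed:**
- **Jar:** the network did not find it in the last side picture, but both pictures and the depth data show it standing.
- **Network positions:** these differed from my depth measurements by up to about 5 mm, slightly over their stated accuracy of about 4 mm.

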